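Park the stray paste jar in the free ring

TASK

Two white-capped paste jars, one with a white label and one with a blue label, belong in the two blue parking rings on the bench, one jar in each; one of them has been left out. Put the stray jar upright into the ring that is empty, fully inside the rim, without tipping either jar over, and leave the jar that is already parked where it is.

Things in the scene. Friction and masses are not known exactly. Their poses are not given: they have to be found in the camera images.
- jar_white_center (a point): Paste jar with a white label and a ribbed white screw cap, upright, 42 mm in diameter (grip the body, 40 mm wide) and 54 mm tall, 70 g nominal. The point is its centre, 27 mm above its underside; z runs up its axis. Grip it between 10 and 36 mm above its underside. It starts either standing in one of the two blue rings or on the bare bench.
- jar_blue_center (a point): Paste jar with a blue label and a ribbed white screw cap, upright, 42 mm in diameter (grip the body, 40 mm wide) and 54 mm tall, 70 g nominal. The point is its centre, 27 mm above its underside; z runs up its axis. Grip it between 10 and 36 mm above its underside. It starts either standing in one of the two blue rings or on the bare bench.
- ring_a: One of two identical blue parking rings fixed to the bench: 85 mm outside, 76 mm inside diameter, rim 8 mm high, with a dark pad level with the bench top, so that a jar in it stands at bench height. Origin at its centre on the bench top, z up. Either ring may be the empty one.
- ring_b: One of two identical blue parking rings fixed to the bench: 85 mm outside, 76 mm inside diameter, rim 8 mm high, with a dark pad level with the bench top, so that a jar in it stands at bench height. Origin at its centre on the bench top, z up. Either ring may be the empty one.
Not all that is in view belongs to the job. What is shaped like the part that bears jar_blue_center but pink is not meant.

How it is judged:
At the end, for the whole second after the job is handed in: Each blue ring holds one jar, standing on the bench fully inside the rim (jar centre within 19 mm of the ring's centre, centre lower than 30.5 mm), upright within about 10 degrees and at rest; the jar that was parked at the start is within 15 mm of where it was (((horizontal distance between jar_white_center and ring_a below 0.019 m and height (world z) of each of jar_white_center, jar_blue_center below 0.0305 m and angle between each of jar_white_center, jar_blue_center's own z axis and vertical below 0.17 rad and linear speed of each of jar_white, jar_blue below 0.02 m/s and horizontal distance between jar_blue_center and ring_b below 0.019 m) or (horizontal distance between jar_blue_center and ring_a below 0.019 m and height (world z) of each of jar_blue_center, jar_white_center below 0.0305 m and angle between each of jar_blue_center, jar_white_center's own z axis and vertical below 0.17 rad and linear speed of each of jar_blue, jar_white below 0.02 m/s and horizontal distance between jar_white_center and ring_b below 0.019 m)) and distance of any of jar_white_center, jar_blue_center from where it was at the start of the episode below 0.015 m); the robot touches nothing.
It fails at once if a jar is tipped over (more than 35 degrees) (angle between any of jar_white_center, jar_blue_center's own z axis and vertical above 0.61 rad).
It also fails if it takes over 40 s, if anything falls off the work surface, if the arm or the gripper's body presses on something with over 40 N, if the wrist force passes 120 N, or if a joint passes its speed limit or range.

ROBOT

A 6-joint arm with a two-finger parallel gripper is mounted at the origin on a cart in front of the work surface, level with it; the furniture and walls round the work are solid. World frame = base frame: x ahead of the robot, y to its left, z up, the work surface at z = 0. Lengths are in m, angles in rad, forces in N, time in s.
With the tool pointing down it reaches from about 0.25 to 0.725 m from the base axis. Payload 4 kg.
Tool frame: the origin (TCP) lies midway between the tips of the shut fingers; the grasp point (between the pads) lies 19 mm behind it; z points along the fingers, y is the line along which they close (so a half turn about z gives the same grasp; the last joint's range is limited). The gripper opens to 85 mm and grips with 20 to 120 N. Pads are 22 mm wide; open, the fingers measure 114 mm over their backs; the gripper's body (76 mm by 85 mm) begins 54 mm behind the grasp point. The pads swing forward as they close: fully open they stand 13 mm farther back than shut.
Start: joints at [-1.226, 0.241, 0.005, 1.335, 0, 1.571], TCP at [0.169, -0.471, 0.231] pointing down, gripper open.
Joint ranges: [-2.72, 2.72], [-1.05, 1.87], [-1.09, 1.28], [-1.99, 2.15], [-1.42, 1.44], [-3.14, 3.14]. Speed limits (rad/s): [2.79, 2.79, 3.14, 3.14, 3.14, 3.14].

INTERFACE

Orientations are given as a unit quaternion [x, y, z, w].
In Python, from workcell import bot gives the robot as it stands.
- The arm moves only by the tool move_arm, never from a script. Its argument "motion" is a list of rows, each an object of numbers: "x", "y", "z": the shift along the tool's x, y, z in cm; "yaw": the turn about the tool's z in degrees. A call has 1 to 20 rows; each row is the pose to reach, as a shift and turn from the pose commanded when the call began, along the tool's axes at that moment; what a row does not reach only later rows make up. A row lasts 1/8 s, in which the tool goes at most 62.5 mm and 10.7 degrees, less where a joint would pass 70% of its speed; a pose out of reach is approached as far as the arm can. A call with a gripper value outside its range is refused whole. "gripper" is the opening, from -1 (shut) to 1 (fully open), set as the call begins (left out, the last holds). The fingers move at their own pace and stop on an object; the grip force is fixed at half the most. Time passes only in rows, so rows that repeat a pose let the fingers close. It gives the time, the measured TCP pose, the force, the opening and the grip force at its end, in the units of the state.
- bot.get_obs(): the state, without advancing time (a new reading comes with each control period).
- bot.camera(name): name is "side" or "top"; returns the picture (384x512x3 uint8, blue, green, red); there is no depth.
- bot.camera_model(name): a dict with "K" (3x3 intrinsics, pixels), "world_from_camera" (4x4, takes a point from camera to world coordinates). Camera axes: x right, y down, z forward; pixel columns grow to the right and rows downward; lengths in m; the calibration is good to about 2 mm. A picture is of the moment at which its call begins. camera_model takes no time and is no camera call.
- bot.job_done(): hands the job in; it is judged then, once.
Trained networks look in the newest picture that a camera, given by its name, has taken for a name from the list of things; names that differ only in an ending like _2 or _b are one class to them, and where a whole thing is asked for, a point or a joint stands for the part that bears it (a point fixed in the world has none). Each returns a list of dicts, best first, with "score" (0 to 1); they miss things now and then, are a little off and sometimes report something else, mostly with a low value. They report only what shows in the picture. A call takes as long as a camera call. They do not tell look-alikes from the thing itself.
- bot.cut_out(camera, name): "mask" (384x512 bool, what is visible of it) and "centre" ([row, column] in pixels, amid what is visible of it).
The state is a dict: "clock": time; "joint_pos": joint angles; "joint_vel": joint speeds; "tau": joint torques, N m; "eef_pos": TCP position; "tool_rot": TCP orientation; "ft_force": force on the tool from outside, world axes, zero at the start; "ft_torque": the same for the moment, N m; "grip_width": finger opening in m; "grasp_force": force on a finger pad.
Only numpy, scipy, OpenCV 4.12 (cv2) and the standard library are available. Lean on these libraries where they do the work, as an engineer would, in place of code of your own. Each camera call takes 0.05 s, during which the arm holds its last target. There are 200 camera calls.

## Working session

There is one attempt and no reset: what is moved stays moved. The work goes in short steps, Python scripts to look and compute and a tool call to move; the robot and the scene stay as the last step left them, time stands still between calls to the robot, and variables do not carry over. Pictures are saved under pics/ and viewed, at most 10 in all, crops included, and the job is handed in when it is done.

Besides the shell and the picture viewer there is one more tool, called after "Emit:" as name(argument=value, ...) on one line, values as JSON. move_arm: Moves the arm, as the interface text tells. Its arguments: {"type":"object","properties":{"motion":{"type":"array"},"gripper":{"type":"number"}},"required":["motion"]}

```bash
mkdir -p pics
cat > h.py <<'E'
import numpy as np, cv2
from workcell import bot
def ray(cam,px,z):
    m=bot.camera_model(cam);K=np.array(m["K"]);T=np.array(m["world_from_camera"])
    r,c=px; d=T[:3,:3]@np.linalg.solve(K,[c,r,1.]);o=T[:3,3]
    return (o+d*(z-o[2])/d[2]).round(4)
E
python3 - <<'E'
from h import *
for c in ("top","side"):
    cv2.imwrite(f"pics/{c}0.png",bot.camera(c))
    print(c,np.array(bot.camera_model(c)["world_from_camera"]).round(3).tolist())
    for n,z in (("jar_white_center",.027),("jar_blue_center",.027),("ring_a",0.004),("ring_b",.004)):
        for d in bot.cut_out(c,n): print(c,n,round(d["score"],2),np.round(d["centre"],1),d["mask"].sum(),ray(c,d["centre"],z))
o=bot.get_obs();print(o)
E
```

```text
top [[-0.034, -0.978, 0.204, 0.295], [-0.999, 0.034, -0.005, 0.031], [-0.002, -0.204, -0.979, 0.923], [0.0, 0.0, 0.0, 1.0]]
top jar_white_center 0.72 [167.2 319.5] 293 [ 0.5333 -0.1314  0.027 ]
top jar_white_center 0.2 [178.2 158.7] 887 [0.5188 0.274  0.027 ]
top jar_blue_center 0.66 [179.  227.4] 274 [0.5107 0.1016 0.027 ]
top jar_blue_center 0.65 [210.9 233.8] 257 [0.4294 0.0872 0.027 ]
top jar_blue_center 0.6 [167.4 259.4] 239 [0.538  0.0203 0.027 ]
top jar_blue_center 0.48 [210.5 275.1] 232 [ 0.4269 -0.0145  0.027 ]
top ring_a 0.82 [179.2 159.7] 834 [0.5218 0.2777 0.004 ]
top ring_a 0.73 [173.4 309.5] 457 [ 0.5238 -0.1087  0.004 ]
top ring_b 0.82 [179.2 159.7] 834 [0.5218 0.2777 0.004 ]
top ring_b 0.73 [173.4 309.5] 457 [ 0.5238 -0.1087  0.004 ]
side [[-0.822, -0.314, 0.476, -0.029], [-0.57, 0.484, -0.665, 0.745], [-0.022, -0.817, -0.576, 0.658], [0.0, 0.0, 0.0, 1.0]]
side jar_white_center 0.84 [161.3 268.6] 278 [ 0.5413 -0.1182  0.027 ]
side jar_blue_center 0.72 [182.9 244.5] 339 [0.5346 0.0112 0.027 ]
side jar_blue_center 0.61 [201.8 257.6] 121 [0.4564 0.062  0.027 ]
side jar_b
[... 320 characters left out ...]
': array([-1.22599718e+00,  2.40624460e-01,  4.95485379e-03,  1.33517867e+00,
       -6.82832103e-06,  1.57078492e+00]), 'joint_vel': array([ 5.80122485e-04, -2.19097560e-03, -4.81127125e-05, -8.00375701e-04,
        4.32352887e-04,  1.58630735e-03]), 'tau': array([ 3.86562897e-05, -3.71860135e+01,  2.52460563e+01,  2.79959648e-03,
        1.61120793e-04,  2.01809577e-06]), 'eef_pos': array([ 0.16899708, -0.47055903,  0.23127697]), 'tool_rot': array([ 9.85174986e-01,  1.71552462e-01, -7.81922129e-06, -2.50036456e-05]), 'ft_force': array([ 0.420927  , -1.10858919,  0.0407204 ]), 'ft_torque': array([-0.00367799, -0.01318454,  0.01361616]), 'grasp_force': 0.0, 'grip_width': 0.08518569813962622}
```

Run:
```python
import cv2
a=cv2.imread("pics/top0.png")[130:250,130:340]; b=cv2.imread("pics/side0.png")[130:290,150:320]
cv2.imwrite("pics/topc.png",cv2.resize(a,None,fx=3.8,fy=3.8,interpolation=2)); cv2.imwrite("pics/sidec.png",cv2.resize(b,None,fx=3.7,fy=3.7,interpolation=2))
```

```text
(no output)
```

View pics/top0.png

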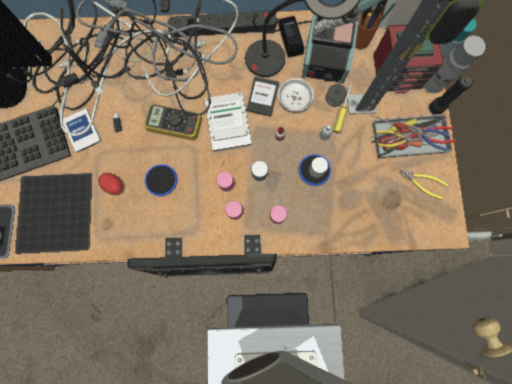

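View pics/topc.png

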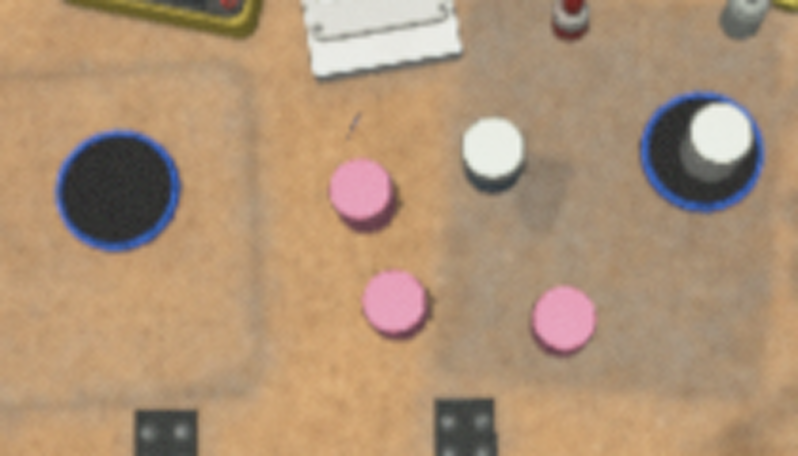

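View pics/sidec.png

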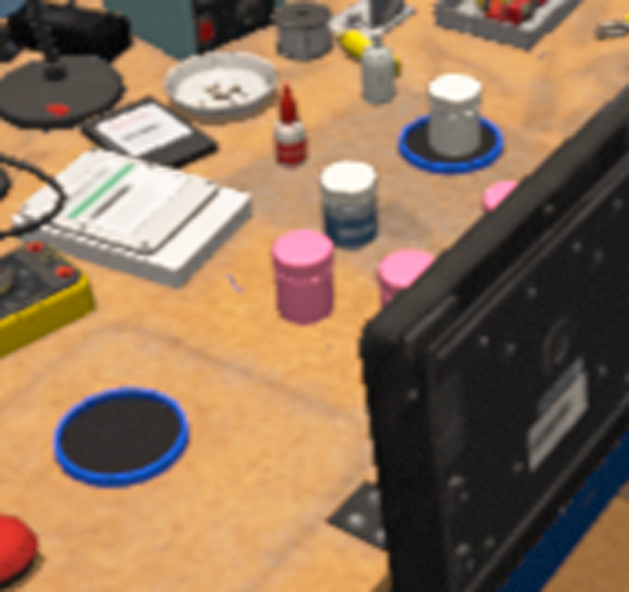

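Candidates for the stray jar in the top view are the white-capped jar at (row 168, col 259) and the pink jars at (179,227), (211,234) and (211,275). Only the jar at (168,259) has a white cap and a blue label, as the side crop confirms, so it is the stray. The white-label jar is parked in the right ring (173,314). The left ring (179,160) is empty. A dark panel stands at the front edge, so I'll measure how tall it is.

View pics/side0.png

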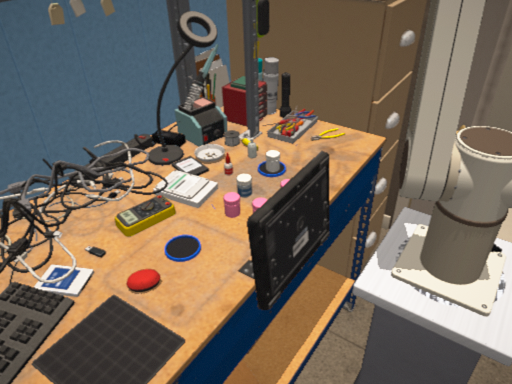

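Run:
```python
from h import *
def tri(p,q):
    A=[];b=[]
    for c,(r,cc) in (("top",p),("side",q)):
        m=bot.camera_model(c);K=np.array(m["K"]);T=np.array(m["world_from_camera"])
        d=T[:3,:3]@np.linalg.solve(K,[cc,r,1.]);d/=np.linalg.norm(d);P=np.eye(3)-np.outer(d,d)
        A.append(P);b.append(P@T[:3,3])
    return np.linalg.lstsq(np.vstack(A),np.hstack(b),rcond=None)[0].round(3)
T=cv2.imread("pics/top0.png");S=cv2.imread("pics/side0.png")
for n,I,boxes in (("top",T,[(155,205,135,185),(150,192,290,335)]),("side",S,[(230,265,160,205)])):
    h=cv2.cvtColor(I,cv2.COLOR_BGR2HSV); m=cv2.inRange(h,(105,150,60),(130,255,255))
    for a,b,c,d in boxes:
        pts=cv2.findNonZero(m[a:b,c:d])
        e=cv2.fitEllipse(cv2.convexHull(pts)); px=(e[0][1]+a,e[0][0]+c); print(n,px,e[1],ray(n,px,.006))
# white cap of stray jar
h=cv2.cvtColor(T,cv2.COLOR_BGR2HSV);m=cv2.inRange(h,(0,0,150),(180,60,255))[155:185,245:275]
p=np.argwhere(m)+[155,245];print("cap top",p.mean(0),len(p),ray("top",p.mean(0),.054))
h=cv2.cvtColor(S,cv2.COLOR_BGR2HSV)
print("cap side",ray("side",(130+178/3.7,150+349/3.7),.054))
print("panel left", tri((262,130),(222,250)),ray("top",(262,130),0),ray("top",(262,130),.2),ray("top",(256,275),.0),ray("top",(256,275),.2))
```

```text
top (179.79006576538086, 160.80892944335938) (29.147031784057617, 30.538330078125) [0.5196 0.2742 0.006 ]
top (169.63872718811035, 314.3215751647949) (29.48988151550293, 30.63144874572754) [ 0.5328 -0.1215  0.006 ]
side (247.82934761047363, 182.22495651245117) (24.83172607421875, 35.87586212158203) [0.5181 0.2784 0.006 ]
cap top [168.42060086 259.4248927 ] 233 [0.5281 0.0206 0.054 ]
cap side [0.5241 0.0246 0.054 ]
panel left [0.313 0.286 0.182] [0.315  0.3478 0.    ] [0.3108 0.2792 0.2   ] [ 0.3173 -0.0107  0.    ] [ 0.3125 -0.0016  0.2   ]
```

The panel stands at x≈0.31, y 0 to 0.29, and is about 0.18 m high. The stray jar is at about (0.526, 0.022) and the empty ring at about (0.519, 0.276). I'll go above the stray jar with the closing axis along world x, clear of the pink jars.

Emit:
move_arm(motion=[{"x": 2,"y": -1.4,"yaw": -3},{"x": 6,"y": -4.1,"yaw": -9},{"x": 10.5,"y": -7.2,"yaw": -15},{"x": 15.5,"y": -10.6,"yaw": -22},{"x": 20.5,"y": -14,"yaw": -29},{"x": 25.5,"y": -17.4,"yaw": -36},{"x": 30.5,"y": -20.8,"yaw": -43},{"x": 35.5,"y": -24.2,"yaw": -50},{"x": 40.5,"y": -27.6,"yaw": -57},{"x": 45,"y": -30.7,"yaw": -63},{"x": 48.5,"y": -33.1,"yaw": -68},{"x": 50.2,"y": -34.3,"yaw": -70},{"x": 50.2,"y": -34.3,"z": 5,"yaw": -70},{"x": 50.2,"y": -34.3,"z": 9,"yaw": -70},{"x": 50.2,"y": -34.3,"z": 10,"yaw": -70},{"x": 50.2,"y": -34.3,"z": 10,"yaw": -70}], gripper=0.6)

```text
invalid input at $.motion[0]: expected keys x, y, z, yaw
```

Emit:
move_arm(motion=[{"x": 2,"y": -1.4,"z": 0,"yaw": -3},{"x": 6,"y": -4.1,"z": 0,"yaw": -9},{"x": 10.5,"y": -7.2,"z": 0,"yaw": -15},{"x": 15.5,"y": -10.6,"z": 0,"yaw": -22},{"x": 20.5,"y": -14,"z": 0,"yaw": -29},{"x": 25.5,"y": -17.4,"z": 0,"yaw": -36},{"x": 30.5,"y": -20.8,"z": 0,"yaw": -43},{"x": 35.5,"y": -24.2,"z": 0,"yaw": -50},{"x": 40.5,"y": -27.6,"z": 0,"yaw": -57},{"x": 45,"y": -30.7,"z": 0,"yaw": -63},{"x": 48.5,"y": -33.1,"z": 0,"yaw": -68},{"x": 50.2,"y": -34.3,"z": 0,"yaw": -70},{"x": 50.2,"y": -34.3,"z": 5,"yaw": -70},{"x": 50.2,"y": -34.3,"z": 9,"yaw": -70},{"x": 50.2,"y": -34.3,"z": 10,"yaw": -70},{"x": 50.2,"y": -34.3,"z": 10,"yaw": -70}], gripper=0.6)

```text
clock: 2.5
eef_pos: [0.5254, 0.0214, 0.1316]
tool_rot: [0.709, 0.705, -0.0, -0.0]
ft_force: [-0.1, -0.9, 0.8]
grip_width: 0.0681
grasp_force: 0.0
```

Run:
```python
from h import *
S=bot.camera("side");cv2.imwrite("pics/side1.png",cv2.resize(S[80:260,170:370],None,fx=3.3,fy=3.3,interpolation=2))
m=bot.camera_model("side");T=np.linalg.inv(np.array(m["world_from_camera"]))
for p in ([.5254,.0214,.1316],[.526,.022,.054],[.526,.022,0]):
    q=np.array(m["K"])@(T[:3,:3]@p+T[:3,3]);q=q[:2]/q[2];print("col,row",q.round(1),"crop",((q-[170,80])*3.3).round())
for d in bot.cut_out("side","jar_blue_center"):print(d["score"],d["centre"],ray("side",d["centre"],.027))
```

```text
col,row [243.5 152. ] crop [243. 238.]
col,row [244.3 177.4] crop [245. 322.]
col,row [245.1 193.9] crop [248. 376.]
0.68 [202.3, 234.8] [0.5039 0.0954 0.027 ]
0.63 [183.4, 243.6] [0.5353 0.0144 0.027 ]
0.63 [200.1, 256.4] [0.4631 0.0577 0.027 ]
0.53 [171.1, 272.8] [ 0.5021 -0.0802  0.027 ]
```

View pics/side1.png

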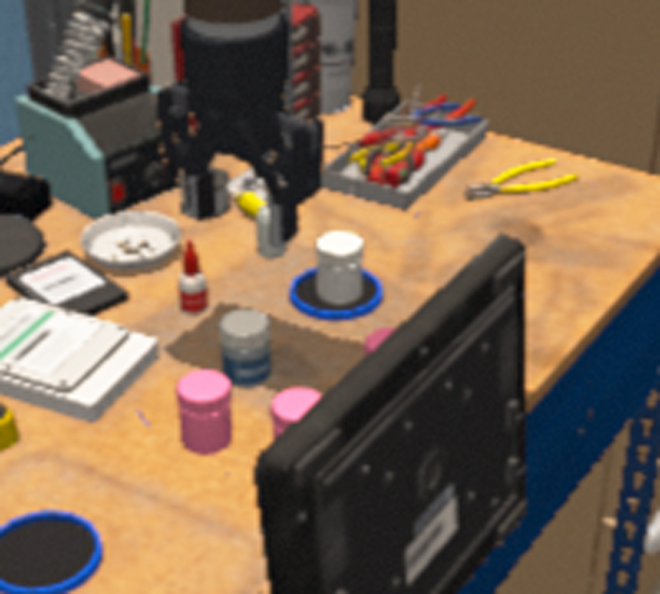

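The crop shows the white-capped jar with the blue label at crop (246,323), where (245,322) was predicted, with the open fingers above it. I'll go down and grip.

Emit:
move_arm(motion=[{"x": 0,"y": 0,"z": 3,"yaw": 0},{"x": 0,"y": 0,"z": 6,"yaw": 0},{"x": 0,"y": 0,"z": 8.5,"yaw": 0},{"x": 0,"y": 0,"z": 10.5,"yaw": 0},{"x": 0,"y": 0,"z": 11.7,"yaw": 0},{"x": 0,"y": 0,"z": 12.3,"yaw": 0},{"x": 0,"y": 0,"z": 12.3,"yaw": 0}])

```text
clock: 3.48
eef_pos: [0.526, 0.0219, 0.0088]
tool_rot: [0.709, 0.706, 0.0, 0.0]
ft_force: [-0.2, 0.0, -0.2]
grip_width: 0.0681
grasp_force: 0.0
```

Emit:
move_arm(motion=[{"x": 0,"y": 0,"z": 0,"yaw": 0},{"x": 0,"y": 0,"z": 0,"yaw": 0},{"x": 0,"y": 0,"z": 0,"yaw": 0},{"x": 0,"y": 0,"z": 0,"yaw": 0},{"x": 0,"y": 0,"z": 0,"yaw": 0},{"x": 0,"y": 0,"z": 0,"yaw": 0}], gripper=-1)

```text
clock: 4.22
eef_pos: [0.5267, 0.022, 0.0095]
tool_rot: [0.709, 0.706, 0.001, 0.001]
ft_force: [-0.2, -0.4, 6.4]
grip_width: 0.0379
grasp_force: 60.8
```

Jar gripped. I'll lift, carry it over the pink jars to the ring, and hold just above.

Emit:
move_arm(motion=[{"x": 0,"y": 0,"z": -2,"yaw": 0},{"x": 0,"y": 0,"z": -5,"yaw": 0},{"x": 0,"y": 0,"z": -8,"yaw": 0},{"x": 1,"y": 0,"z": -10,"yaw": 0},{"x": 3,"y": -0.1,"z": -10.5,"yaw": 0},{"x": 6,"y": -0.2,"z": -10.5,"yaw": 0},{"x": 10,"y": -0.3,"z": -10.5,"yaw": 0},{"x": 14,"y": -0.4,"z": -10.5,"yaw": 0},{"x": 18,"y": -0.5,"z": -10.5,"yaw": 0},{"x": 21.5,"y": -0.6,"z": -10.5,"yaw": 0},{"x": 24,"y": -0.7,"z": -9.5,"yaw": 0},{"x": 25.2,"y": -0.7,"z": -7.5,"yaw": 0},{"x": 25.4,"y": -0.7,"z": -5.5,"yaw": 0},{"x": 25.4,"y": -0.7,"z": -4,"yaw": 0},{"x": 25.4,"y": -0.7,"z": -4,"yaw": 0},{"x": 25.4,"y": -0.7,"z": -4,"yaw": 0}])

```text
clock: 6.22
eef_pos: [0.5201, 0.2758, 0.0488]
tool_rot: [0.709, 0.705, 0.0, 0.0]
ft_force: [-0.7, 0.4, -1.7]
grip_width: 0.0378
grasp_force: 60.3
```

Run:
```python
from h import *
out=[]
for c in("top","side"):
    I=bot.camera(c)
    a,b=((135,225),(115,205)) if c=="top" else ((185,275),(140,230))
    out.append(cv2.resize(I[a[0]:a[1],b[0]:b[1]],(400,400),interpolation=2))
    m=bot.camera_model(c);T=np.linalg.inv(np.array(m["world_from_camera"]))
    e=bot.get_obs()["eef_pos"]
    for p in ([e[0],e[1],.04],[.519,.276,.006],[e[0],e[1],.094]):
        q=np.array(m["K"])@(T[:3,:3]@p+T[:3,3]);q=q[:2]/q[2];print(c,((q-[b[0],a[0]])*400/90).round())
cv2.imwrite("pics/carry.png",np.hstack(out));print(bot.get_obs()["grip_width"],e)
```

```text
top [185. 184.]
top [201. 200.]
top [157. 160.]
side [179. 226.]
side [190. 276.]
side [165. 143.]
0.037672340219202016 [0.5204252  0.2760788  0.04935471]
```

View pics/carry.png

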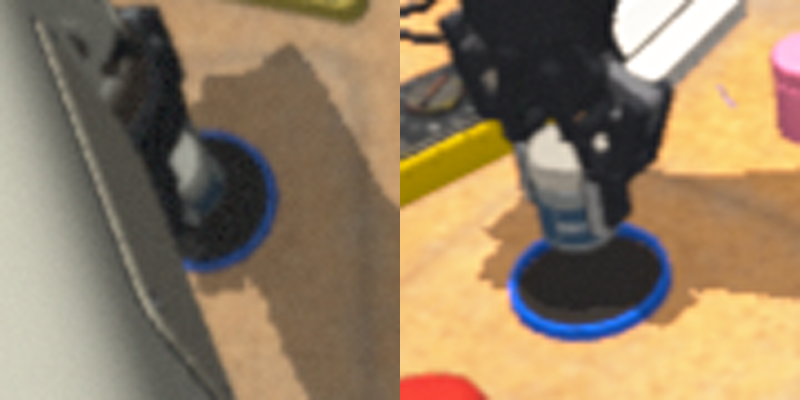

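The jar hangs upright in the fingers above the empty ring, with its bottom at about (175,235) in the right panel against a predicted (179,226). The arm is in line with the ring, so I'll lower it.

Emit:
move_arm(motion=[{"x": 0,"y": -0.1,"z": 1.2,"yaw": 0},{"x": 0,"y": -0.1,"z": 2.4,"yaw": 0},{"x": 0,"y": -0.1,"z": 3.3,"yaw": 0},{"x": 0,"y": -0.1,"z": 3.7,"yaw": 0},{"x": 0,"y": -0.1,"z": 3.9,"yaw": 0},{"x": 0,"y": -0.1,"z": 3.9,"yaw": 0},{"x": 0,"y": -0.1,"z": 3.9,"yaw": 0}])

```text
clock: 7.2
eef_pos: [0.519, 0.2762, 0.0096]
tool_rot: [0.709, 0.706, 0.0, 0.0]
ft_force: [-0.2, 0.2, -0.4]
grip_width: 0.0377
grasp_force: 60.4
```

Emit:
move_arm(motion=[{"x": 0,"y": 0,"z": 0,"yaw": 0},{"x": 0,"y": 0,"z": 0,"yaw": 0},{"x": 0,"y": 0,"z": 0,"yaw": 0},{"x": 0,"y": 0,"z": 0,"yaw": 0},{"x": 0,"y": 0,"z": 0,"yaw": 0},{"x": 0,"y": 0,"z": 0,"yaw": 0}], gripper=0.5)

```text
clock: 7.95
eef_pos: [0.5186, 0.276, 0.0093]
tool_rot: [0.709, 0.706, -0.0, -0.0]
ft_force: [0.9, 0.1, -0.4]
grip_width: 0.0641
grasp_force: 0.0
```

Emit:
move_arm(motion=[{"x": 0,"y": 0,"z": -1,"yaw": 0},{"x": 0,"y": 0,"z": -2.5,"yaw": 0},{"x": 0,"y": 0,"z": -5,"yaw": 0},{"x": 0,"y": 0,"z": -9,"yaw": 0},{"x": 0,"y": 0,"z": -14,"yaw": 0},{"x": 0,"y": 0,"z": -19,"yaw": 0},{"x": 0,"y": 0,"z": -23,"yaw": 0},{"x": -3,"y": 0,"z": -25,"yaw": 0},{"x": -8,"y": 0,"z": -25,"yaw": 0},{"x": -13,"y": 0,"z": -25,"yaw": 0},{"x": -18,"y": 0,"z": -25,"yaw": 0},{"x": -22,"y": 0,"z": -25,"yaw": 0},{"x": -24,"y": 0,"z": -25,"yaw": 0},{"x": -24,"y": 0,"z": -25,"yaw": 0}])

```text
clock: 9.7
eef_pos: [0.5176, 0.0347, 0.2607]
tool_rot: [0.71, 0.705, 0.001, 0.001]
ft_force: [-0.8, 1.0, -0.0]
grip_width: 0.064
grasp_force: 0.0
```

Run:
```python
from h import *
out=[]
for c in("top","side"):
    I=bot.camera(c)
    a,b=((135,225),(115,205)) if c=="top" else ((185,275),(140,230))
    out.append(cv2.resize(I[a[0]:a[1],b[0]:b[1]],(400,400),interpolation=2))
    for n in("jar_blue_center","jar_white_center"):
        for d in bot.cut_out(c,n):print(c,n,round(d["score"],2),ray(c,d["centre"],.027))
cv2.imwrite("pics/placed.png",np.hstack(out))
```

```text
top jar_blue_center 0.83 [0.5244 0.2709 0.027 ]
side jar_blue_center 0.65 [0.5059 0.1062 0.027 ]
side jar_blue_center 0.56 [0.5236 0.2702 0.027 ]
side jar_white_center 0.63 [ 0.5403 -0.1141  0.027 ]
```

View pics/placed.png

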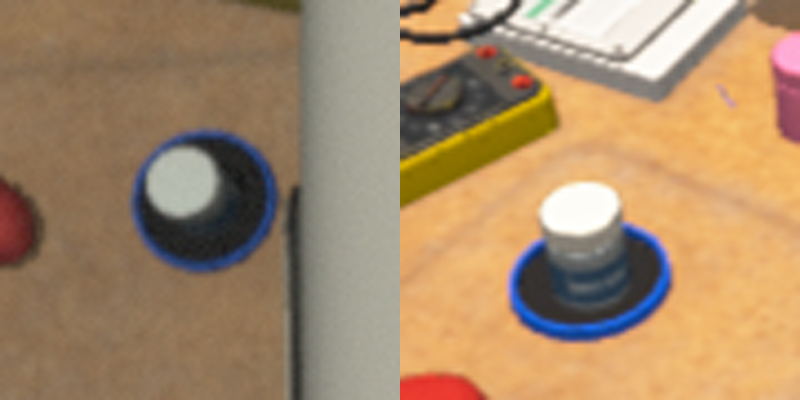

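The blue-label jar stands upright in the ring, with its cap at (182,182) in the left panel and its base well inside the rim. The white-label jar's reading has hardly changed since the start.

```bash
python3 -c "
from workcell import bot
print(bot.job_done())"
```

```text
the job is handed in; nothing more can be done
None
```

The blue-label jar now stands upright in the ring that was empty, well inside the rim; the white-label jar was left untouched in its own ring, and the job is handed in (no verdict came back).

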